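# Close a slotted flow adjuster with a screwdriver

### The arm

A 7-joint arm with a two-finger parallel gripper is mounted at the origin on the work surface. World frame = base frame: x ahead of the robot, y to its left, z up, the work surface at z = 0. Lengths are in m, angles in rad, forces in N, time in s.
With the tool pointing down it reaches from about 0.425 to 0.825 m from the base axis. Payload 3.6 kg.
Tool frame: the origin (TCP) lies midway between the tips of the shut fingers; the grasp point (between the pads) lies 19 mm behind it; z points along the fingers, y is the line along which they close (so a half turn about z gives the same grasp; the last joint's range is limited). The gripper opens to 85 mm and grips with 20 to 120 N. Pads are 22 mm wide; open, the fingers measure 114 mm over their backs; the gripper's body (76 mm by 85 mm) begins 54 mm behind the grasp point. The pads swing forward as they close: fully open they stand 13 mm farther back than shut.
Start: joints at [1.234, 0.615, -0.013, 1.423, 0.008, 1.103, -0.04], TCP at [0.198, -0.619, 0.231] pointing down, gripper open.
Joint ranges: [-3.12, 3.12], [-0.3, 2.06], [-1.34, 1.32], [0.26, 2.42], [-1.36, 4.5], [0.01, 1.98], [-2.84, 2.84]. Speed limits (rad/s): [2.79, 2.79, 3.14, 3.14, 3.14, 3.14, 3.14].

### API

Orientations are given as a unit quaternion [w, x, y, z].
In Python, from plant import robot gives the robot as it stands.
- The arm moves only by the shell command python3 -m handwheel 'ROWS' [OPENING]. ROWS is text: rows parted by semicolons, each of 6 numbers parted by spaces: the shift along the world's x, y, z each as a share of 0.25 m, from -1 to 1, then the turn, a rotation vector about the world's x, y, z each as a share of 30 degrees, from -1 to 1. In form: tx ty tz ax ay az; .... A call has exactly 8 rows; each row is the pose to reach, as a shift and turn from the pose commanded when the call began; what a row does not reach only later rows make up. A row lasts 1/12 s, in which the tool goes at most 41.7 mm and 7.16 degrees, less where a joint would pass 70% of its speed; a pose out of reach is approached as far as the arm can. A call with a number of a shift or a turn outside -1 to 1 is refused whole. A call with a gripper value outside its range is refused whole. OPENING is the closure, from -1 (fully open) to 1 (shut), set as the call begins (- or left out, the last holds). The fingers move at their own pace and stop on an object; the grip force is fixed at half the most. Time passes only in rows, so rows that repeat a pose let the fingers close, or fill a call up. It gives the time, the measured TCP pose, the force, the opening and the grip force at its end, in the units of the state.
- robot.get_state(): the state, without advancing time (a new reading comes with each control period).
- robot.capture(name): name is "side" or "top" or "wrist"; returns a dict with "color" (384x512x3 uint8, red, green, blue), "fx", "fy", "cx", "cy" (pixels), "R" (3x3) and "t" (3): a world point X has camera coordinates R X + t. Camera axes: x right, y down, z forward; pixel columns grow to the right and rows downward; lengths in m; the calibration is good to about 2 mm. A picture is of the moment at which its call begins. There is no depth.
- robot.close_job(): hands the job in; it is judged then, once.
The state is a dict: "time_s": time; "joint_positions": joint angles; "qvel": joint speeds; "effort": joint torques, N m; "position": TCP position; "tool_rot": TCP orientation; "wrist_force": force on the tool from outside, world axes, zero at the start; "wrist_torque": the same for the moment, N m; "opening": finger opening in m; "grip_force": force on a finger pad.
Only numpy, scipy, OpenCV 4.12 (cv2) and the standard library are available. Lean on these libraries where they do the work, as an engineer would, in place of code of your own. Each camera call takes 0.05 s, during which the arm holds its last target. There are 200 camera calls.

### The job

Take the flat screwdriver out of its block, set its blade on the slotted adjuster of the valve and, pressing only lightly, rotate it until the blade drops into the slot. Then turn the adjuster clockwise until it is closed against its stop, without forcing it, and put the screwdriver back upright in its block, fully home. Leave the other things on the bench where they are.

Things in the scene. Friction and masses are not known exactly. Their poses are not given: they have to be found in the camera images.
- driver: Stubby flat screwdriver, 90 g, starts standing blade down in the block, turned anyhow. Origin: centre of the blade's tip; +z up the shank, x along the blade's width. Blade 14 mm wide (x), 3 mm thick (y), 14 mm long; 9 mm shank; round flange 32 mm across from z = 52 to 58 mm; black handle 26 x 26 mm square (flats facing driver x and y) from z = 58 to its top at 125 mm.
- driver_tip (a point): Centre of the screwdriver's blade tip (same point and axes as the driver's origin).
- block: White tool block 80 x 80 x 66 mm, fixed. Origin: centre of its underside. A round vertical hole in the middle of its top, 21 mm across and 60 mm deep with a 3 mm chamfer. Fully home, the driver's flange rests on the block's top: blade tip then 14 mm above the table.
- valve: Grey plastic valve fixed to the deck: body 60 x 56 x 36 mm, pipe stubs 28 mm thick to +-58 mm along its x axis, round bonnet 40 mm across up to 46 mm. Origin: centre of its underside, z up. On it stands the round slotted brass adjuster. Two like valves stand on the deck and may change places; the other has a hexagon plug and no slot.
- adjuster_top (a point): Middle of the adjuster's top face on its turning axis, 64 mm up, axes of the valve. Head 28 mm across; slot straight through its middle, open at both ends, 5.5 mm wide, 7 mm deep. At the start the slot lies within 0.5 rad of the valve's x axis: see or feel it. The head is spring-backed: pressed down it sinks up to 6 mm at 1.5 N/mm, then is rigid; this point sinks with it.
- adjuster (a joint): Turn of the adjuster in rad, growing clockwise seen from above: 0 fully open, 1.6 closed, a stop. Starts between 0.5 and 0.8. Turning it takes about 0.09 N m; slot and stop yield a further 0.5 rad per N m. The slot turns with it, but the slot's direction at a given value differs from one start to the next.
- plugged_valve: The other valve, same grey body, with a brass hexagon plug (24 mm across flats, top 64 mm up); fixed, not to be worked on. Origin: centre of its underside.
- union_nut: Loose grey plastic ring nut, 44 mm across, 16 mm high, lying flat; bystander.
- wrench: Steel wrench lying on the deck; bystander.
- sample_jar: Clear jar with a cap, 52 mm across, 62 mm high, standing; bystander.
- beaker: Clear plastic beaker, 70 mm across, 85 mm high, standing; bystander.
- small_tank: Clear open tank 150 x 110 x 80 mm; bystander.
- cap: White round cap, 40 mm across, 18 mm high; bystander.

How it is judged:
By the outcome, as a careful person would: the job done as asked, in the order asked, and still so for the second after the job is handed in, with the robot touching nothing.
It also fails if it takes over 64 s, if anything falls off the work surface, if the arm or the gripper's body presses on something with over 40 N, if the wrist force passes 120 N, or if a joint passes its speed limit or range.

## Working session

There is one attempt and no reset: what is moved stays moved. The work goes in short steps, Python scripts to look and compute and a shell command to move; the robot and the scene stay as the last step left them, time stands still between calls to the robot, and variables do not carry over. Pictures are saved under pics/ and viewed, at most 10 in all, crops included, and the job is handed in when it is done.

```bash
mkdir -p pics; cat > h.py <<'E'
import numpy as np, cv2
from plant import robot
def cap(n,save=None):
    c=robot.capture(n)
    if save: cv2.imwrite('pics/'+save,cv2.cvtColor(c['color'],cv2.COLOR_RGB2BGR))
    return c
def ray(c,u,v,z):
    R=np.array(c['R']);t=np.array(c['t']);o=-R.T@t
    d=R.T@np.array([(u-c['cx'])/c['fx'],(v-c['cy'])/c['fy'],1.])
    return o+d*(z-o[2])/d[2]
def proj(c,X):
    p=np.array(c['R'])@np.array(X)+np.array(c['t']);return c['fx']*p[0]/p[2]+c['cx'],c['fy']*p[1]/p[2]+c['cy']
E
python3 - <<'E'
from h import *
a=cap('top','top0.png');b=cap('side','side0.png')
import pickle;pickle.dump((a,b),open('c0.pkl','wb'))
cv2.imwrite('pics/top0b.png',cv2.resize(cv2.imread('pics/top0.png'),(800,600),interpolation=2))
cv2.imwrite('pics/side0b.png',cv2.resize(cv2.imread('pics/side0.png'),(800,600),interpolation=2))
for c in (a,b): print(c['fx'],c['R'],c['t'])
print(robot.get_state())
E
```

```text
420.0205137316996 [[ 0.01893855 -0.99976267  0.01076716]
 [-0.98810602 -0.02035926 -0.15242047]
 [ 0.15260351 -0.00775247 -0.98825709]] [-0.01486462  0.57314574  0.9658177 ]
366.1241763637128 [[ 0.97450683 -0.22434533  0.00236699]
 [-0.12448791 -0.54946497 -0.82619066]
 [ 0.1866526   0.80483378 -0.56338565]] [-0.5468183   0.12877664  0.7749166 ]
{'time_s': 0.1, 'joint_positions': array([ 1.23449696,  0.61583193, -0.01261869,  1.42476074,  0.00808565,
        1.10339594, -0.04038191]), 'qvel': array([-1.28408224e-03, -2.42703249e-03,  9.52696416e-04, -3.92849230e-03,
        1.29569727e-03, -2.45576346e-05, -1.37296957e-03]), 'effort': array([ 1.02374546e-03, -4.70382571e+01,  2.60160584e-01, -1.71569467e+01,
        1.00785514e-02,  5.87243558e-03, -3.11035997e-06]), 'position': array([ 0.19796763, -0.61838906,  0.23024053]), 'tool_rot': array([-1.15784772e-03,  9.88020236e-01,  1.54319918e-01, -1.88767604e-04]), 'wrist_force': array([-0.71685713,  0.27730562,  0.43937649]), 'wrist_torque': array([ 0.01394934, -0.03089454,  0.00507652]), 'grip_force': 0.0, 'opening': 0.08557080228323481}
```

View pics/top0b.png

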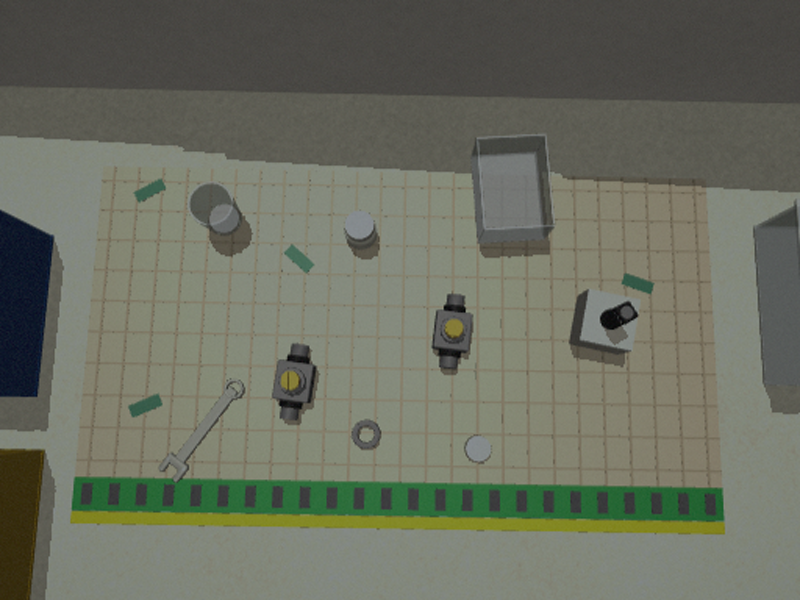

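View pics/side0b.png

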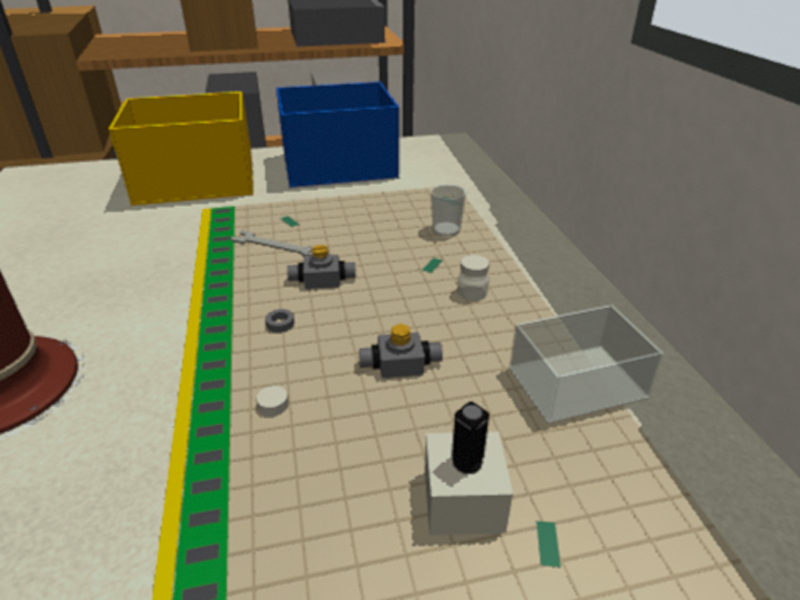

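The top view shows the slotted adjuster on the left valve at (290,381) of 800x600, with a dark slot line. The plugged valve is at (454,328) and the block is around (610,320), with the black handle's top at (628,312). The side view agrees: the driver stands in the near block.

```bash
cat > m.py <<'E'
from h import *
import pickle
a,b=pickle.load(open('c0.pkl','rb'))
s=.64
def tri(pa,pb):
    A=[];B=[]
    for c,(u,v) in((a,pa),(b,pb)):
        K=np.array([[c['fx'],0,c['cx']],[0,c['fy'],c['cy']],[0,0,1]]);P=K@np.c_[c['R'],c['t']]
        A+= [u*P[2]-P[0],v*P[2]-P[1]]
    A=np.array(A);return np.linalg.lstsq(A[:,:3],-A[:,3],rcond=None)[0]
print('handle top',ray(a,628*s,312*s,.139), tri((628*s,312*s),(472*s,410*s)))
h=cv2.cvtColor(a['color'],cv2.COLOR_RGB2HSV)
m=cv2.inRange(h,(18,120,60),(35,255,255));m[300:]=0
n,l,st,ce=cv2.connectedComponentsWithStats(m)
for i in range(1,n):
    if st[i,4]>40 and st[i,0]>100: print(st[i],ce[i],ray(a,*ce[i],.064))
# block top corners region white
cv2.imwrite('pics/crop.png',np.hstack([cv2.resize(cv2.cvtColor(a['color'],cv2.COLOR_RGB2BGR)[y:y+50,x:x+50],(400,400),interpolation=2) for x,y in((163,218),(365,180))]))
print('valve ends',[ray(a,u*s,v*s,.028)for u,v in((300,350),(290,413))])
E
python3 m.py
```

```text
handle top [ 0.56059835 -0.31356756  0.139     ] [ 0.55996008 -0.31267199  0.14136892]
[285 205  11  11 103] [290.00970874 209.83495146] [ 0.54279858 -0.07553458  0.064     ]
[180 238  12  11 111] [185.20720721 243.02702703] [0.4605349  0.16643389 0.064     ]
valve ends [array([0.50807811, 0.15812596, 0.028     ]), array([0.41167247, 0.1691569 , 0.028     ])]
```

View pics/crop.png

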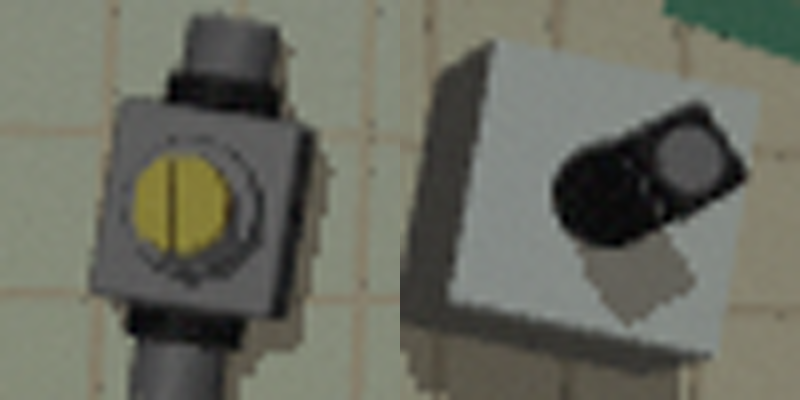

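The crops show the slot on the left valve, running almost vertically in the image (about 0.03 rad from world x). They also show the driver standing in its block. Next I'll move above the driver.

```bash
R='0.75 0.65 0.25 0 0 0'
python3 -m handwheel '.75 .65 .25 0 0 0;.75 .65 .25 0 0 0;.75 .65 .25 0 0 0;.75 .65 .25 0 0 0;.75 .65 .25 0 0 0;.75 .65 .25 0 0 0;.75 .65 .25 0 0 0;.75 .65 .25 0 0 0' -1
python3 -m handwheel '.7 .57 0 0 0 0;.7 .57 0 0 0 0;.7 .57 0 0 0 0;.7 .57 0 0 0 0;.7 .57 0 0 0 0;.7 .57 0 0 0 0;.7 .57 0 0 0 0;.7 .57 0 0 0 0'
python3 - <<'E'
from h import *
c=cap('wrist','w1.png');print(c['fx'],c['R'],c['t'], -np.array(c['R']).T@c['t']);print(proj(c,[.56,-.313,.139]))
s=robot.get_state();print(s['joint_positions'],s['position'],s['tool_rot'])
import pickle;pickle.dump(c,open('w1.pkl','wb'))
E
```

```text
time_s: 0.77
position: [0.3899, -0.4529, 0.2943]
tool_rot: [-0.0, 0.987, 0.159, 0.001]
wrist_force: [-0.3, 0.3, -0.3]
opening: 0.0852
grip_force: 0.0
time_s: 1.43
position: [0.5599, -0.3149, 0.2925]
tool_rot: [-0.0, 0.988, 0.154, -0.001]
wrist_force: [-1.1, -1.0, 0.5]
opening: 0.0851
grip_force: 0.0
341.4194945553798 [[ 0.30457674 -0.95248723 -0.00103841]
 [-0.90239009 -0.28890575  0.31972736]
 [-0.30483623 -0.09644447 -0.94750902]] [-0.47044981  0.3529536   0.57777072] [ 0.63791535 -0.29040432  0.43410552]
(np.float64(258.24471957921867), np.float64(171.58349942836705))
[ 0.51091078  0.5586732  -0.05447417  1.3500985   0.03352793  1.23579674
 -0.81057485] [ 0.55874496 -0.31658334  0.29282159] [ 5.22721670e-04  9.88270515e-01  1.52703284e-01 -1.68022161e-03]
```

View pics/w1.png

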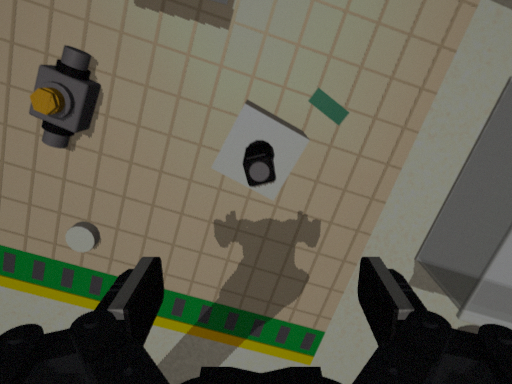

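The wrist view shows the driver top at (259,171) and the block top's corners around (248,102), (308,140), (275,200) and (212,167). I'll use colour masks to get the handle edges.

```bash
python3 - <<'E'
from h import *
import pickle
c=pickle.load(open('w1.pkl','rb'))
im=cv2.cvtColor(c['color'],cv2.COLOR_RGB2BGR)
g=cv2.cvtColor(im,cv2.COLOR_BGR2GRAY)
m=(g<60).astype(np.uint8)*255
m[:135]=0;m[192:]=0;m[:,:235]=0;m[:,285:]=0
cs,_=cv2.findContours(m,cv2.RETR_EXTERNAL,cv2.CHAIN_APPROX_NONE)
k=max(cs,key=cv2.contourArea);p=cv2.approxPolyDP(k,2.,True)[:,0];print(p.tolist())
for u,v in p: print(u,v,ray(c,u,v,.139)[:2])
w=(g>135).astype(np.uint8)*255; w[:, :205]=0;w[:,315:]=0;w[:98]=0;w[205:]=0
cs,_=cv2.findContours(w,cv2.RETR_EXTERNAL,cv2.CHAIN_APPROX_NONE)
r=cv2.minAreaRect(max(cs,key=cv2.contourArea));print(r)
bp=np.array([ray(c,u,v,.066) for u,v in cv2.boxPoints(r)]);print(bp,bp.mean(0))
cr=im[92:212,200:320];cv2.imwrite('pics/w1c.png',cv2.resize(cr,(600,600),interpolation=2))
E
```

```text
[[264, 141], [256, 141], [246, 148], [243, 165], [249, 185], [274, 179], [272, 148]]
264 141 [ 0.58775551 -0.30943385]
256 141 [ 0.58563647 -0.3028114 ]
246 148 [ 0.5770962  -0.29632974]
243 165 [ 0.56164455 -0.2982534 ]
249 185 [ 0.54543964 -0.30882878]
274 179 [ 0.55773249 -0.32862037]
272 148 [ 0.58402927 -0.31799549]
((241.5, 181.5), (1.0, 1.0), 90.0)
[[ 0.5243341  -0.30341006  0.066     ]
 [ 0.52467761 -0.30448314  0.066     ]
 [ 0.52354902 -0.30482275  0.066     ]
 [ 0.52320517 -0.30374862  0.066     ]] [ 0.52394147 -0.30411614  0.066     ]
```

View pics/w1c.png

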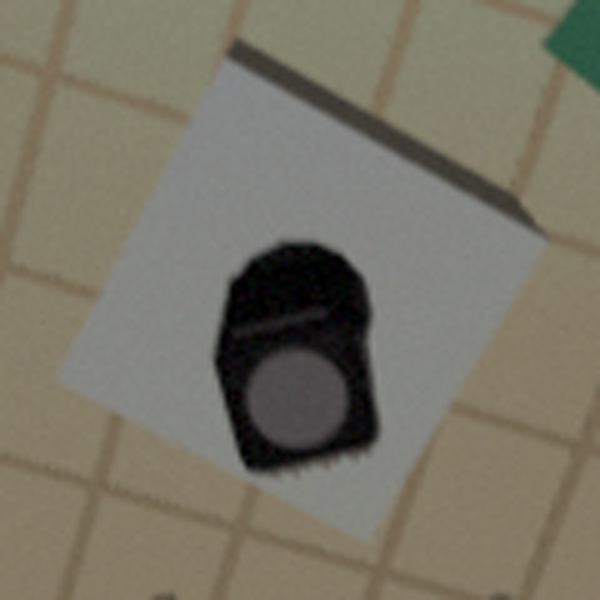

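```bash
python3 - <<'E'
from h import *
import pickle
c=pickle.load(open('w1.pkl','rb'))
f=lambda x,y,z:ray(c,200+x/5,92+y/5,z)
A,B,C=f(250,474,.139),f(382,442,.139),f(365,340,.139);print(A,B,C,f(298,399,.139))
d=B-A;e=C-B;print(np.linalg.norm(d),np.arctan2(d[1],d[0]),np.linalg.norm(e),np.arctan2(e[1],e[0]))
q=np.array([f(x,y,.066) for x,y in((230,60),(550,240),(374,542),(58,380))]);print(q,q.mean(0))
for i in range(4):
  d=q[(i+1)%4]-q[i];print(np.linalg.norm(d),np.arctan2(d[1],d[0]))
from scipy.spatial.transform import Rotation as Ro
s=robot.get_state();t=s['tool_rot'];M=Ro.from_quat(np.r_[t[1:],t[0]]).as_matrix();print(np.arctan2(M[1,1],M[0,1]),M[:,2])
E
```

```text
[ 0.54407734 -0.31019892  0.139     ] [ 0.55714282 -0.33110076  0.139     ] [ 0.57409618 -0.32222375  0.139     ] [ 0.56017859 -0.31421612  0.139     ]
0.024649412893212704 -1.0121340464826396 0.019136815111316537 0.48235997484090776
[[ 0.60668779 -0.28418146  0.066     ]
 [ 0.59156533 -0.3612521   0.066     ]
 [ 0.51386738 -0.34706586  0.066     ]
 [ 0.52883969 -0.26791284  0.066     ]] [ 0.56024005 -0.31510307  0.066     ]
0.07854026208130387 -1.764550338688901
0.07898240387572107 2.9610000018224745
0.08055662878254266 1.3838485896021087
0.0795298265035881 -0.20601405845736995
-1.2641888192124402 [-0.00316138 -0.00154633 -0.99999381]
```

```bash

python3 -m handwheel '0 0 -.1 0 0 .2;0 0 -.2 0 0 .43;0 0 -.3 0 0 .43;0 0 -.4 0 0 .43;0 0 -.55 0 0 .43;0 0 -.7 0 0 .43;0 0 -.82 0 0 .43;0 0 -.82 0 0 .43'
python3 -m handwheel '0 0 0 0 0 0;0 0 0 0 0 0;0 0 0 0 0 0;0 0 0 0 0 0;0 0 0 0 0 0;0 0 0 0 0 0;0 0 0 0 0 0;0 0 0 0 0 0' 1
python3 -m handwheel '0 0 0 0 0 0;0 0 0 0 0 0;0 0 0 0 0 0;0 0 0 0 0 0;0 0 0 0 0 0;0 0 0 0 0 0;0 0 0 0 0 0;0 0 0 0 0 0'
```

```text
time_s: 2.15
position: [0.5532, -0.3153, 0.0818]
tool_rot: [-0.004, 0.965, 0.262, -0.007]
wrist_force: [-2.0, 0.5, -1.2]
opening: 0.0854
grip_force: 0.0
time_s: 2.82
position: [0.5617, -0.3145, 0.0909]
tool_rot: [0.001, 0.964, 0.264, 0.001]
wrist_force: [-1.0, 1.2, 7.3]
opening: 0.0255
grip_force: 59.5
time_s: 3.48
position: [0.5617, -0.3145, 0.0909]
tool_rot: [0.001, 0.964, 0.264, 0.001]
wrist_force: [-1.1, -0.4, 6.1]
opening: 0.0255
grip_force: 59.5
```

```bash

python3 -m handwheel '0 0 .05 0 0 0;0 0 .1 0 0 0;0 0 .2 0 0 0;0 0 .3 0 0 0;0 0 .4 0 0 0;0 0 .5 0 0 0;0 0 .55 0 0 0;0 0 .55 0 0 0'
python3 -m handwheel '0 0 0 0 0 0;0 0 0 0 0 0;0 0 0 0 0 0;0 0 0 0 0 0;0 0 0 0 0 0;0 0 0 0 0 0;0 0 0 0 0 0;0 0 0 0 0 0'
python3 - <<'E'
from h import *
s=robot.get_state();p=s['position'];print(p,s['wrist_force'],s['tool_rot'])
ims=[]
for n in('side','wrist'):
    c=cap(n);u,v=proj(c,[p[0],p[1],p[2]-.055]);print(n,u,v)
    u=int(np.clip(u,50,462));v=int(np.clip(v,50,334))
    ims.append(cv2.resize(cv2.cvtColor(c['color'],cv2.COLOR_RGB2BGR)[v-50:v+50,u-50:u+50],(400,400),interpolation=2))
cv2.imwrite('pics/bl.png',np.hstack(ims))
E
```

```text
time_s: 4.15
position: [0.5628, -0.3149, 0.2315]
tool_rot: [0.003, 0.964, 0.264, 0.003]
wrist_force: [1.2, -0.2, -1.1]
opening: 0.0254
grip_force: 58.9
time_s: 4.82
position: [0.5606, -0.314, 0.2261]
tool_rot: [-0.0, 0.964, 0.264, -0.0]
wrist_force: [-0.8, -0.1, -1.3]
opening: 0.0255
grip_force: 58.9
[ 0.56064101 -0.31399822  0.22606377] [-0.81347933 -0.07416525 -1.25286775] [-1.57927167e-04  9.64436119e-01  2.64315969e-01 -1.25730456e-04]
side 304.5656333287582 248.40272556130614
wrist 259.9754784793048 214.72497446237193
```

View pics/bl.png

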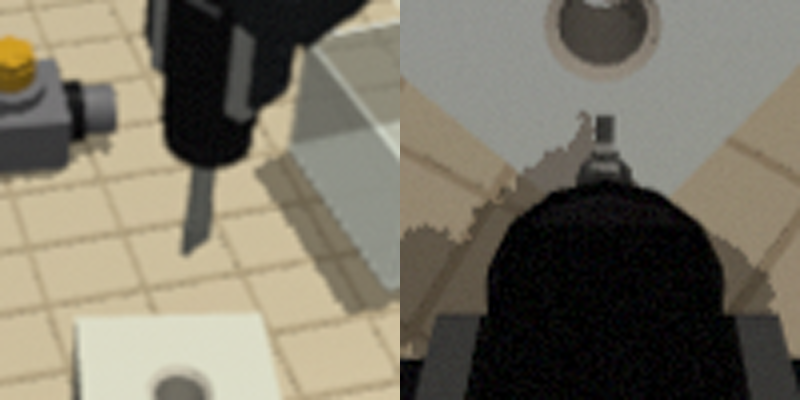

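The wrist crop shows the blade edge-on (thin along tool y), so the blade lies along tool x. The hole is empty. I'll carry the driver to the valve, turning +162° so the last joint keeps its range.

```bash

python3 -m handwheel '-.05 .12 0 0 0 .12;-.1 .25 0 0 0 .3;-.15 .4 0 0 0 .5;-.2 .55 0 0 0 .7;-.2 .7 0 0 0 .9;-.2 .85 0 0 0 1;-.2 1 0 0 0 1;-.2 1 0 0 0 1'
python3 -m handwheel '-.03 .12 0 0 0 .12;-.06 .25 0 0 0 .3;-.1 .4 0 0 0 .5;-.14 .55 0 0 0 .7;-.2 .7 0 0 0 .9;-.2 .85 0 0 0 1;-.2 .92 0 0 0 1;-.2 .92 0 0 0 1'
python3 -m handwheel '0 0 0 0 0 .15;0 0 0 0 0 .35;0 0 0 0 0 .55;0 0 0 0 0 .75;0 0 0 0 0 .9;0 0 0 0 0 1;0 0 0 0 0 1;0 0 0 0 0 1'
python3 -m handwheel '0 0 0 0 0 .15;0 0 0 0 0 .35;0 0 0 0 0 .55;0 0 0 0 0 .75;0 0 0 0 0 .9;0 0 0 0 0 1;0 0 0 0 0 1;0 0 0 0 0 1'
python3 -m handwheel '0 0 0 0 0 .15;0 0 0 0 0 .35;0 0 0 0 0 .55;0 0 0 0 0 .75;0 0 0 0 0 .9;0 0 0 0 0 1;0 0 0 0 0 1;0 0 0 0 0 1'
python3 -m handwheel '0 0 0 0 0 .1;0 0 0 0 0 .2;0 0 0 0 0 .3;0 0 0 0 0 .42;0 0 0 0 0 .42;0 0 0 0 0 .42;0 0 0 0 0 .42;0 0 0 0 0 .42'
python3 - <<'E'
from h import *
import pickle
s=robot.get_state();p=s['position'];q=s['tool_rot'];print(p,s['wrist_force'],q,2*np.arctan2(q[2],q[1]),s['joint_positions'])
c=cap('wrist');d=cap('side');pickle.dump((c,d),open('w2.pkl','wb'))
ims=[]
for k in (c,d):
    im=cv2.cvtColor(k['color'],cv2.COLOR_RGB2BGR)
    h=cv2.cvtColor(im,cv2.COLOR_BGR2HSV);m=cv2.inRange(h,(18,120,60),(35,255,255))
    u,v=proj(k,[.4605,.1664,.064]);print('adj',u,v,'tip',proj(k,[p[0],p[1],p[2]-.077]))
    u=int(np.clip(u,50,462));v=int(np.clip(v,50,334));print(u-50,v-50)
    ims.append(cv2.resize(im[v-50:v+50,u-50:u+50],(400,400),interpolation=2))
cv2.imwrite('pics/adj.png',np.hstack(ims))
E
```

```text
time_s: 5.58
position: [0.5109, -0.0531, 0.2273]
tool_rot: [-0.003, 0.859, 0.511, 0.003]
wrist_force: [0.1, 0.7, -1.6]
opening: 0.025
grip_force: 59.3
time_s: 6.25
position: [0.46, 0.1721, 0.2272]
tool_rot: [-0.001, 0.7, 0.714, 0.002]
wrist_force: [-0.5, -0.6, -1.1]
opening: 0.0254
grip_force: 59.3
time_s: 6.92
position: [0.461, 0.1649, 0.2263]
tool_rot: [0.0, 0.496, 0.868, -0.0]
wrist_force: [-0.3, 0.6, -1.3]
opening: 0.0253
grip_force: 59.3
time_s: 7.58
position: [0.4608, 0.1655, 0.2263]
tool_rot: [0.0, 0.255, 0.967, -0.0]
wrist_force: [1.2, -0.6, -0.3]
opening: 0.0253
grip_force: 59.3
time_s: 8.25
position: [0.4607, 0.1658, 0.2262]
tool_rot: [-0.0, -0.004, 1.0, -0.0]
wrist_force: [-0.4, -0.4, -0.8]
opening: 0.0251
grip_force: 59.3
time_s: 8.92
position: [0.4607, 0.166, 0.2264]
tool_rot: [0.0, -0.115, 0.993, -0.0]
wrist_force: [-0.0, -0.4, -1.0]
opening: 0.0254
grip_force: 59.3
[0.46067807 0.16600636 0.22635649] [-0.00889061 -0.37011531 -1.04169845] [ 7.63945360e-05 -1.14703178e-01  9.93399798e-01 -1.28078474e-04] 3.37150505797953 [ 0.24704227  0.52417475 -0.95728819  1.86406865  0.50237301  1.01683678
  0.87844469]
adj 261.19932810555747 170.42338078941333 tip (np.float64(260.8881709623139), np.float64(202.93179726638482))
211 120
adj 204.3461345791083 158.33647340234182 tip (np.float64(201.78855916740798), np.float64(128.5746697071172))
154 108
```

View pics/adj.png

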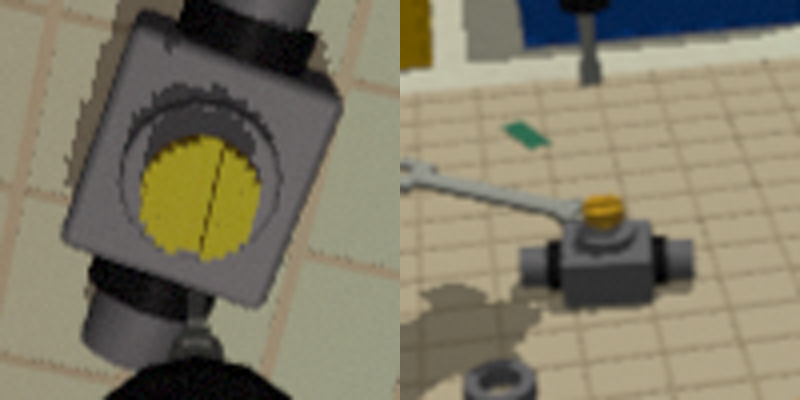

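The wrist crop shows the adjuster head around (200,197) with the slot from (222,145) to (203,250). The blade is in front of it at (197,310).

```bash
python3 - <<'E'
from h import *
import pickle
c,d=pickle.load(open('w2.pkl','rb'))
im=c['color'];h=cv2.cvtColor(im,cv2.COLOR_RGB2HSV);m=cv2.inRange(h,(20,150,110),(35,255,255))
m[:120]=0;m[200:]=0;m[:,:211]=0;m[:,311:]=0
m=cv2.morphologyEx(m,cv2.MORPH_CLOSE,np.ones((5,5)))
k=max(cv2.findContours(m,0,1)[0],key=cv2.contourArea);e=cv2.fitEllipse(k);print(e,ray(c,*e[0],.064))
A=ray(c,211+222/4,120+150/4,.064);B=ray(c,211+203/4,120+250/4,.064);print(A,B,np.arctan2(*(A-B)[1::-1]), (A+B)/2)
g=cv2.cvtColor(im,cv2.COLOR_RGB2GRAY)
# slot: darkest column in each row inside the head
P=[]
for v in range(int(e[0][1])-9,int(e[0][1])+11):
    r=g[v,253:275].astype(float);w=np.clip(np.median(r)-8-r,0,None)
    if w.sum()>0:P.append(ray(c,253+(w*np.arange(22)).sum()/w.sum(),v,.062))
P=np.array(P);f=np.polyfit(P[:,0],P[:,1],1);print(np.arctan(f[0]),np.polyval(f,.4605),len(P))
E
```

```text
((260.4037170410156, 169.2547149658203), (28.242448806762695, 29.101806640625), 87.79334259033203) [0.459585   0.16543366 0.064     ]
[0.44757582 0.16832058 0.064     ] [0.47170348 0.16955507 0.064     ] -3.0904721830390405 [0.45963965 0.16893782 0.064     ]
-0.002138655776583487 0.17076785770550532 20
```

The thin dark line is only the shaded +y wall of the slot. The head's centre is at about (0.460, 0.166), so the tip is already over it. Next I'll descend to just above the head, then feel for contact.

```bash

python3 -m handwheel '0 0 -.06 0 0 0;0 0 -.12 0 0 0;0 0 -.18 0 0 0;0 0 -.24 0 0 0;0 0 -.28 0 0 0;0 0 -.31 0 0 0;0 0 -.328 0 0 0;0 0 -.328 0 0 0'
python3 -m handwheel '0 0 0 0 0 0;0 0 0 0 0 0;0 0 -.004 0 0 0;0 0 -.008 0 0 0;0 0 -.012 0 0 0;0 0 -.016 0 0 0;0 0 -.016 0 0 0;0 0 -.016 0 0 0'
python3 - <<'E'
from h import *
s=robot.get_state();print(s['position'],s['wrist_force'],s['wrist_torque'])
E
```

```text
time_s: 9.68
position: [0.4605, 0.1658, 0.1437]
tool_rot: [-0.001, -0.115, 0.993, -0.0]
wrist_force: [0.0, 0.0, -1.2]
opening: 0.0253
grip_force: 59.3
time_s: 10.35
position: [0.4608, 0.166, 0.1403]
tool_rot: [0.0, -0.115, 0.993, -0.0]
wrist_force: [0.1, 0.3, -1.3]
opening: 0.0254
grip_force: 59.3
[0.46075523 0.16602393 0.14033594] [ 0.11858029  0.34941267 -1.2913442 ] [ 0.00026042 -0.10363839  0.003181  ]
```

```bash

python3 -m handwheel '0 0 -.002 0 0 0;0 0 -.004 0 0 0;0 0 -.006 0 0 0;0 0 -.008 0 0 0;0 0 -.008 0 0 0;0 0 -.008 0 0 0;0 0 -.008 0 0 0;0 0 -.008 0 0 0'
python3 -m handwheel '0 0 -.002 0 0 0;0 0 -.004 0 0 0;0 0 -.006 0 0 0;0 0 -.008 0 0 0;0 0 -.008 0 0 0;0 0 -.008 0 0 0;0 0 -.008 0 0 0;0 0 -.008 0 0 0'
python3 - <<'E'
from h import *
s=robot.get_state();print(s['position'],s['wrist_force'],s['wrist_torque'])
E
```

```text
time_s: 11.02
position: [0.4607, 0.1664, 0.1383]
tool_rot: [0.0, -0.116, 0.993, 0.0]
wrist_force: [-0.4, 1.0, -0.7]
opening: 0.0254
grip_force: 59.4
time_s: 11.68
position: [0.4607, 0.1663, 0.1364]
tool_rot: [0.0, -0.115, 0.993, 0.0]
wrist_force: [0.7, 1.2, 0.1]
opening: 0.0256
grip_force: 59.5
[0.4606942  0.16627628 0.13636503] [0.72204353 1.23243848 0.12299398] [ 0.52273607 -0.00856322 -0.00465927]
```

```bash

python3 -m handwheel '0 0 -.002 0 0 0;0 0 -.004 0 0 0;0 0 -.006 0 0 0;0 0 -.006 0 0 0;0 0 -.006 0 0 0;0 0 -.006 0 0 0;0 0 -.006 0 0 0;0 0 -.006 0 0 0'
python3 - <<'E'
from h import *
for i in range(3):
  c=cap('wrist');s=robot.get_state();print(s['position'],s['wrist_force'],s['wrist_torque'])
im=cv2.cvtColor(c['color'],cv2.COLOR_RGB2BGR);u,v=proj(c,[.46,.166,.064]);u,v=int(u),int(v);print(u,v)
a=cv2.resize(im[v-50:v+50,u-50:u+50],(400,400),interpolation=2)
c=cap('side');im=cv2.cvtColor(c['color'],cv2.COLOR_RGB2BGR);u,v=proj(c,[.46,.166,.064]);u,v=int(u),int(v)
b=cv2.resize(im[v-25:v+25,u-25:u+25],(400,400),interpolation=2)
cv2.imwrite('pics/ct.png',np.hstack([a,b]))
E
```

```text
time_s: 12.35
position: [0.4607, 0.1662, 0.1349]
tool_rot: [0.0, -0.115, 0.993, 0.0]
wrist_force: [-0.1, 1.3, 0.4]
opening: 0.0255
grip_force: 59.5
[0.46074285 0.16618921 0.13486507] [-0.77230519  2.76817475 -0.93485806] [ 0.73506809  0.05537222 -0.04302203]
[0.46072618 0.16616304 0.13484843] [-0.4733553   2.36852083  0.10139274] [0.78723035 0.06347393 0.00216963]
[0.46074798 0.16620202 0.13485115] [0.93097603 2.14633158 0.36407409] [0.73704988 0.02184652 0.01181903]
260 205
```

View pics/ct.png

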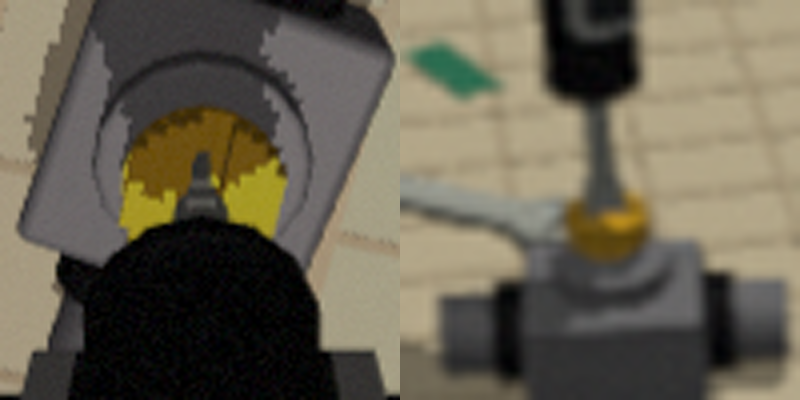

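The blade is inside the slot: the tip is about 6 mm below the head's top with hardly any axial force. It leans lightly on the -y wall, with a side force of about 2 N. I'll shift +y 1 mm, start the clockwise turn and press slightly.

```bash

python3 -m handwheel '0 .002 0 0 0 0;0 .004 -.002 0 0 -.05;0 .004 -.004 0 0 -.1;0 .004 -.004 0 0 -.15;0 .004 -.004 0 0 -.2;0 .004 -.004 0 0 -.25;0 .004 -.004 0 0 -.3;0 .004 -.004 0 0 -.3'
cat > st.py <<'E'
from h import *
F=[];T=[]
for i in range(3):
  cap('top');s=robot.get_state();F.append(s['wrist_force']);T.append(s['wrist_torque'])
q=s['tool_rot'];print(s['time_s'],s['position'].round(4),np.mean(F,0).round(2),np.mean(T,0).round(3),'yaw',round(2*np.arctan2(q[2],q[1])%(2*np.pi)-np.pi,3),s['joint_positions'].round(2))
E
python3 st.py
```

```text
time_s: 13.22
position: [0.4604, 0.1663, 0.1336]
tool_rot: [-0.0, -0.036, 0.999, -0.001]
wrist_force: [-0.4, -0.0, -1.5]
opening: 0.0254
grip_force: 59.3
13.3667 [0.4605 0.1666 0.1337] [ 0.23 -0.09 -1.66] [ 0.006 -0.033 -0.002] yaw 0.074 [ 0.13  0.62 -0.8   1.98  0.62  0.8   0.62]
```

```bash

python3 -m handwheel '0 0 -.003 0 0 -.03;0 0 -.006 0 0 -.06;0 0 -.009 0 0 -.09;0 0 -.012 0 0 -.12;0 0 -.012 0 0 -.15;0 0 -.012 0 0 -.15;0 0 -.012 0 0 -.15;0 0 -.012 0 0 -.15'
python3 st.py
```

```text
time_s: 14.03
position: [0.4608, 0.167, 0.1309]
tool_rot: [0.0, 0.002, 1.0, -0.0]
wrist_force: [0.3, -0.6, 3.1]
opening: 0.0255
grip_force: 59.7
14.1833 [0.4608 0.167  0.1309] [-0.19 -0.64  2.76] [-0.233  0.082 -0.006] yaw -0.004 [ 0.12  0.62 -0.78  1.98  0.61  0.79  0.55]
```

```bash

python3 -m handwheel '0 0 .002 0 0 -.1;0 0 .002 0 0 -.2;0 0 .002 0 0 -.3;0 0 .002 0 0 -.4;0 0 .002 0 0 -.5;0 0 .002 0 0 -.6;0 0 .002 0 0 -.6;0 0 .002 0 0 -.6'
python3 st.py
python3 -m handwheel '0 0 0 0 0 -.1;0 0 0 0 0 -.2;0 0 0 0 0 -.3;0 0 0 0 0 -.4;0 0 0 0 0 -.5;0 0 0 0 0 -.5;0 0 0 0 0 -.5;0 0 0 0 0 -.5'
python3 st.py
```

```text
time_s: 14.85
position: [0.4607, 0.1667, 0.1313]
tool_rot: [0.0, 0.158, 0.987, -0.0]
wrist_force: [-0.8, -1.3, 2.7]
opening: 0.025
grip_force: 59.7
15.0 [0.4607 0.1667 0.1312] [-0.01 -1.19  2.72] [-0.461  0.018  0.049] yaw -0.318 [ 0.07  0.59 -0.69  1.98  0.55  0.76  0.31]
time_s: 15.67
position: [0.4608, 0.1667, 0.1312]
tool_rot: [0.0, 0.285, 0.958, -0.0]
wrist_force: [0.1, -0.8, 1.8]
opening: 0.0252
grip_force: 59.6
15.8167 [0.4608 0.1667 0.1312] [ 0.44 -2.04  2.29] [-0.557 -0.072  0.052] yaw -0.58 [ 0.02  0.58 -0.61  1.98  0.49  0.73  0.1 ]
```

```bash

python3 -m handwheel '0 -.002 0 0 0 -.1;0 -.002 0 0 0 -.2;0 -.002 0 0 0 -.3;0 -.002 0 0 0 -.4;0 -.002 0 0 0 -.4;0 -.002 0 0 0 -.4;0 -.002 0 0 0 -.4;0 -.002 0 0 0 -.4'
python3 st.py
python3 - <<'E'
from h import *
c=cap('wrist');im=cv2.cvtColor(c['color'],cv2.COLOR_RGB2BGR);u,v=proj(c,[.46,.166,.064]);u,v=int(u),int(v);print(u,v)
a=cv2.resize(im[v-50:v+50,u-50:u+50],(400,400),interpolation=2)
c=cap('top');im=cv2.cvtColor(c['color'],cv2.COLOR_RGB2BGR)
cv2.imwrite('pics/t2.png',np.hstack([a,cv2.resize(im[218:268,163:213],(400,400),interpolation=2)]))
E
```

```text
time_s: 16.48
position: [0.4608, 0.1666, 0.1313]
tool_rot: [-0.0, 0.384, 0.923, 0.0]
wrist_force: [0.5, -2.1, 2.3]
opening: 0.0256
grip_force: 59.7
16.6333 [0.4608 0.1666 0.1313] [ 0.76 -1.82  2.41] [-0.374 -0.128  0.083] yaw -0.789 [-0.02  0.56 -0.55  1.98  0.44  0.71 -0.06]
259 207
```

View pics/t2.png

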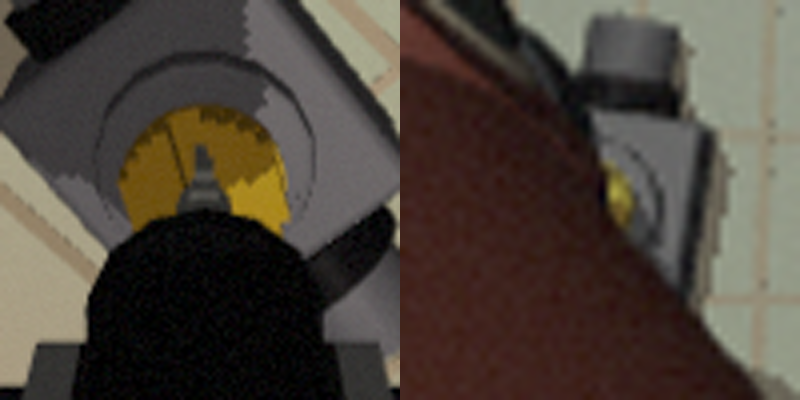

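The wrist crop shows the slot wall from (165,120) to (187,190), trailing the blade by the backlash, so the adjuster is turning with it by about 0.5 rad so far. From here I'll go in small steps and watch the torque.

```bash

python3 -m handwheel '0 -.001 0 0 0 -.03;0 -.001 0 0 0 -.06;0 -.001 0 0 0 -.1;0 -.001 0 0 0 -.13;0 -.001 0 0 0 -.16;0 -.001 0 0 0 -.2;0 -.001 0 0 0 -.2;0 -.001 0 0 0 -.2'
python3 st.py
python3 -m handwheel '0 0 0 0 0 -.03;0 0 0 0 0 -.06;0 0 0 0 0 -.1;0 0 0 0 0 -.13;0 0 0 0 0 -.16;0 0 0 0 0 -.2;0 0 0 0 0 -.2;0 0 0 0 0 -.2'
python3 st.py
```

```text
time_s: 17.4
position: [0.4608, 0.1665, 0.1314]
tool_rot: [0.0, 0.432, 0.902, 0.0]
wrist_force: [1.1, -0.1, 2.5]
opening: 0.0251
grip_force: 59.8
17.55 [0.4609 0.1665 0.1314] [1.09 0.03 2.43] [-0.008 -0.293  0.071] yaw -0.894 [-0.03  0.56 -0.52  1.98  0.42  0.71 -0.14]
time_s: 18.22
position: [0.4609, 0.1664, 0.1314]
tool_rot: [0.0, 0.479, 0.878, 0.0]
wrist_force: [0.8, 0.0, 1.8]
opening: 0.025
grip_force: 59.8
18.3667 [0.4608 0.1664 0.1314] [1.83 0.91 2.17] [ 0.189 -0.433  0.075] yaw -0.999 [-0.05  0.55 -0.49  1.99  0.4   0.7  -0.22]
```

```bash

python3 -m handwheel '0 0 0 0 0 -.03;0 0 0 0 0 -.06;0 0 0 0 0 -.1;0 0 0 0 0 -.13;0 0 0 0 0 -.16;0 0 0 0 0 -.16;0 0 0 0 0 -.16;0 0 0 0 0 -.16'
python3 st.py
```

```text
time_s: 19.03
position: [0.4609, 0.1664, 0.1314]
tool_rot: [0.0, 0.515, 0.857, 0.0]
wrist_force: [2.3, 0.4, 2.8]
opening: 0.0252
grip_force: 59.8
19.1833 [0.4608 0.1663 0.1313] [2.1  0.92 2.17] [ 0.34  -0.588  0.09 ] yaw -1.083 [-0.07  0.55 -0.47  1.99  0.38  0.69 -0.29]
```

```bash

python3 -m handwheel '.002 .001 0 0 0 -.03;.002 .001 0 0 0 -.06;.002 .001 0 0 0 -.1;.002 .001 0 0 0 -.13;.002 .001 0 0 0 -.16;.002 .001 0 0 0 -.16;.002 .001 0 0 0 -.16;.002 .001 0 0 0 -.16'
python3 st.py
```

```text
time_s: 19.85
position: [0.461, 0.1664, 0.1312]
tool_rot: [-0.0, 0.551, 0.835, -0.0]
wrist_force: [1.2, 0.1, 2.1]
opening: 0.0254
grip_force: 59.8
20.0 [0.461  0.1664 0.1312] [1.16 1.32 2.07] [ 0.233 -0.357  0.047] yaw -1.167 [-0.09  0.54 -0.45  1.99  0.36  0.69 -0.35]
```

```bash

python3 -m handwheel '0 0 0 0 0 -.03;0 0 0 0 0 -.06;0 0 0 0 0 -.1;0 0 0 0 0 -.13;0 0 0 0 0 -.13;0 0 0 0 0 -.13;0 0 0 0 0 -.13;0 0 0 0 0 -.13'
python3 st.py
```

```text
time_s: 20.67
position: [0.4611, 0.1664, 0.1313]
tool_rot: [-0.0, 0.579, 0.815, -0.0]
wrist_force: [1.5, 0.5, 2.3]
opening: 0.0257
grip_force: 59.7
20.8167 [0.4611 0.1664 0.1313] [0.88 0.44 2.35] [ 0.12  -0.224  0.096] yaw -1.235 [-0.1   0.54 -0.43  1.99  0.34  0.69 -0.4 ]
```

```bash

python3 -m handwheel '0 0 0 0 0 -.03;0 0 0 0 0 -.06;0 0 0 0 0 -.1;0 0 0 0 0 -.13;0 0 0 0 0 -.13;0 0 0 0 0 -.13;0 0 0 0 0 -.13;0 0 0 0 0 -.13'
python3 st.py
```

```text
time_s: 21.48
position: [0.4611, 0.1664, 0.1312]
tool_rot: [-0.0, 0.606, 0.795, -0.0]
wrist_force: [0.7, 0.9, 3.2]
opening: 0.0253
grip_force: 59.7
21.6333 [0.4611 0.1664 0.1313] [0.34 0.11 2.53] [ 0.061 -0.127  0.157] yaw -1.303 [-0.11  0.54 -0.41  1.99  0.33  0.68 -0.46]
```

```bash

python3 -m handwheel '0 0 0 0 0 -.03;0 0 0 0 0 -.06;0 0 0 0 0 -.1;0 0 0 0 0 -.1;0 0 0 0 0 -.1;0 0 0 0 0 -.1;0 0 0 0 0 -.1;0 0 0 0 0 -.1'
python3 st.py
```

```text
time_s: 22.3
position: [0.4611, 0.1664, 0.1313]
tool_rot: [-0.0, 0.627, 0.779, -0.0]
wrist_force: [-0.0, -0.6, 2.7]
opening: 0.0255
grip_force: 59.7
22.45 [0.4611 0.1664 0.1313] [ 0.59 -0.91  2.29] [ 0.001 -0.02   0.204] yaw -1.355 [-0.12  0.54 -0.39  1.99  0.32  0.68 -0.5 ]
```

The torque climbed from 0.08 to 0.20 N m, so the adjuster is against its stop. I'll unwind gently inside the backlash and then lift.

```bash

python3 -m handwheel '0 0 0 0 0 .1;0 0 0 0 0 .2;0 0 0 0 0 .3;0 0 0 0 0 .4;0 0 0 0 0 .5;0 0 0 0 0 .5;0 0 0 0 0 .5;0 0 0 0 0 .5'
python3 st.py
python3 -m handwheel '0 0 .01 0 0 0;0 0 .02 0 0 0;0 0 .04 0 0 0;0 0 .06 0 0 0;0 0 .12 0 0 0;0 0 .2 0 0 0;0 0 .3 0 0 0;0 0 .38 0 0 0'
python3 - <<'E'
from h import *
c=cap('wrist');im=cv2.cvtColor(c['color'],cv2.COLOR_RGB2BGR);u,v=proj(c,[.46,.166,.064]);u,v=int(u),int(v);print(u,v)
u=int(np.clip(u,60,452));v=int(np.clip(v,60,324));cv2.imwrite('pics/f.png',cv2.resize(im[v-60:v+60,u-60:u+60],(480,480),interpolation=2))
E
```

```text
time_s: 23.12
position: [0.4611, 0.1664, 0.1313]
tool_rot: [-0.0, 0.521, 0.854, -0.0]
wrist_force: [0.4, 0.5, 1.7]
opening: 0.0255
grip_force: 59.8
23.2667 [0.4611 0.1665 0.1313] [-0.47  0.02  2.57] [0.036 0.006 0.01 ] yaw -1.094 [-0.07  0.55 -0.47  1.98  0.37  0.69 -0.3 ]
time_s: 23.93
position: [0.4608, 0.1664, 0.2279]
tool_rot: [-0.0, 0.52, 0.854, -0.0]
wrist_force: [0.7, 0.1, -0.5]
opening: 0.0253
grip_force: 59.3
259 169
```

```bash
python3 st.py; python3 - <<'E'
from h import *
# slot wall line direction in world (dark pixels within head)
c=cap('wrist');im=c['color'];h=cv2.cvtColor(im,cv2.COLOR_RGB2HSV)
u,v=proj(c,[.46,.166,.064]);g=h[...,2].astype(float);m=cv2.inRange(h,(15,120,40),(38,255,255))
n=np.zeros_like(m);cv2.circle(n,(int(u),int(v)),11,255,-1)
med=cv2.medianBlur(h[...,2],9).astype(float);w=((med-g)>18)&(n>0)
P=np.array([ray(c,x,y,.062)[:2] for y,x in zip(*np.nonzero(w))]);print(len(P),P.mean(0) if len(P) else'')
if len(P)>3:
  vx=cv2.fitLine(P.astype(np.float32),cv2.DIST_HUBER,0,.001,.001).ravel();print(vx,np.arctan(vx[1]/vx[0]))
E
```

```text
24.1333 [0.4608 0.1661 0.2264] [-0.32 -0.45 -1.2 ] [ 0.008 -0.026 -0.024] yaw -1.094 [-0.01  0.42 -0.54  1.87  0.27  0.93 -0.2 ]
60 [0.46064785 0.16660409]
[ 0.6189854  -0.7854025   0.460944    0.16731149] -0.9033461
```

View pics/f.png

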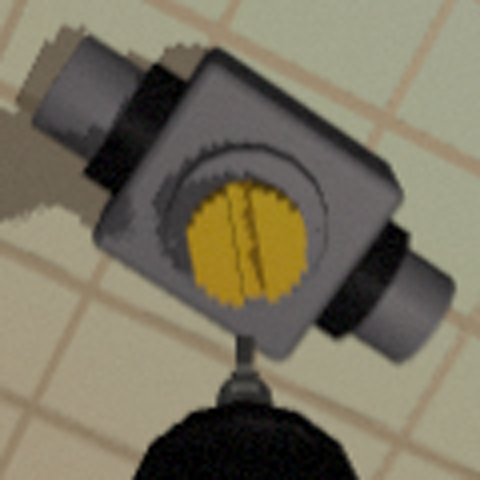

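The final view shows the slot turned to about -0.95 rad, roughly 1 rad clockwise from the start, and the blade is clear of it. Now I'll take the driver back to the block.

```bash

python3 -m handwheel '.03 -.12 0 0 0 0;.06 -.25 0 0 0 0;.1 -.4 0 0 0 0;.14 -.55 0 0 0 0;.2 -.7 0 0 0 0;.2 -.85 0 0 0 0;.2 -.96 0 0 0 0;.2 -.96 0 0 0 0'
python3 -m handwheel '.03 -.12 0 0 0 0;.06 -.25 0 0 0 0;.1 -.4 0 0 0 0;.14 -.55 0 0 0 0;.2 -.7 0 0 0 0;.2 -.85 0 0 0 0;.2 -.96 0 0 0 0;.2 -.96 0 0 0 0'
python3 -m handwheel '0 0 0 0 0 0;0 0 0 0 0 0;0 0 0 0 0 0;0 0 0 0 0 0;0 0 0 0 0 0;0 0 0 0 0 0;0 0 0 0 0 0;0 0 0 0 0 0'
python3 st.py
```

```text
time_s: 24.85
position: [0.5095, -0.0827, 0.2237]
tool_rot: [-0.001, 0.525, 0.851, -0.004]
wrist_force: [-0.1, -0.2, -1.1]
opening: 0.0252
grip_force: 59.3
time_s: 25.52
position: [0.5579, -0.323, 0.2228]
tool_rot: [-0.001, 0.525, 0.851, -0.004]
wrist_force: [-1.0, -1.7, -1.8]
opening: 0.0254
grip_force: 59.3
time_s: 26.18
position: [0.5612, -0.3133, 0.2265]
tool_rot: [0.0, 0.52, 0.854, -0.0]
wrist_force: [-0.0, -0.7, -1.3]
opening: 0.0251
grip_force: 59.3
26.3333 [ 0.5612 -0.3135  0.2264] [-0.4  -0.09 -0.87] [ 0.035 -0.012  0.004] yaw -1.093 [ 0.74  0.64 -0.46  1.44  0.3   1.12  0.7 ]
```

```bash

python3 -m handwheel '-.003 -.004 0 0 0 0;-.003 -.004 -.08 0 0 0;-.003 -.004 -.16 0 0 0;-.003 -.004 -.24 0 0 0;-.003 -.004 -.3 0 0 0;-.003 -.004 -.36 0 0 0;-.003 -.004 -.4 0 0 0;-.003 -.004 -.4 0 0 0'
python3 st.py
python3 -m handwheel '0 0 -.02 0 0 0;0 0 -.04 0 0 0;0 0 -.06 0 0 0;0 0 -.08 0 0 0;0 0 -.1 0 0 0;0 0 -.12 0 0 0;0 0 -.135 0 0 0;0 0 -.135 0 0 0'
python3 st.py
```

```text
time_s: 27.0
position: [0.5588, -0.3142, 0.1238]
tool_rot: [-0.003, 0.52, 0.854, -0.0]
wrist_force: [-1.0, 0.4, -1.7]
opening: 0.0252
grip_force: 59.3
27.15 [ 0.5612 -0.3147  0.1272] [ 0.18  0.36 -1.01] [-0.004 -0.022 -0.016] yaw -1.093 [ 0.72  0.74 -0.43  1.55  0.36  0.92  0.65]
time_s: 27.82
position: [0.56, -0.3144, 0.0915]
tool_rot: [-0.001, 0.52, 0.854, -0.0]
wrist_force: [-0.1, -0.0, -1.6]
opening: 0.0252
grip_force: 59.3
27.9667 [ 0.5606 -0.3145  0.0926] [-0.    0.12 -1.38] [-0.026 -0.014  0.025] yaw -1.093 [ 0.71  0.78 -0.41  1.58  0.38  0.86  0.63]
```

```bash

python3 -m handwheel '0 0 -.003 0 0 0;0 0 -.006 0 0 0;0 0 -.009 0 0 0;0 0 -.012 0 0 0;0 0 -.012 0 0 0;0 0 -.012 0 0 0;0 0 -.012 0 0 0;0 0 -.012 0 0 0'
python3 st.py
```

```text
time_s: 28.63
position: [0.5606, -0.3146, 0.091]
tool_rot: [0.0, 0.52, 0.854, -0.0]
wrist_force: [-1.2, 0.4, 5.2]
opening: 0.0255
grip_force: 60.1
28.7833 [ 0.5606 -0.3146  0.091 ] [-1.93  0.76  5.56] [0.172 0.421 0.003] yaw -1.094 [ 0.71  0.79 -0.41  1.58  0.38  0.85  0.63]
```

Contact comes at the same TCP height as at the start (0.091), so the flange is on the block. Release and lift off.

```bash

python3 -m handwheel '0 0 .004 0 0 0;0 0 .004 0 0 0;0 0 .004 0 0 0;0 0 .004 0 0 0;0 0 .004 0 0 0;0 0 .004 0 0 0;0 0 .004 0 0 0;0 0 .004 0 0 0' -1
python3 -m handwheel '0 0 0 0 0 0;0 0 .05 0 0 0;0 0 .1 0 0 0;0 0 .2 0 0 0;0 0 .3 0 0 0;0 0 .4 0 0 0;0 0 .55 0 0 0;0 0 .7 0 0 0'
python3 -m handwheel '0 0 .1 0 0 0;0 0 .1 0 0 0;0 0 .1 0 0 0;0 0 .1 0 0 0;0 0 .1 0 0 0;0 0 .1 0 0 0;0 0 .1 0 0 0;0 0 .1 0 0 0'
python3 - <<'E'
from h import *
s=robot.get_state();print(s['time_s'],s['position'],s['opening'])
c=cap('wrist');im=c['color'];g=cv2.cvtColor(im,cv2.COLOR_RGB2GRAY)
u,v=proj(c,[.5602,-.3145,.139]);print('pred top',u,v)
# gray disc on handle top
u0,v0=int(u),int(v);r=g[v0-22:v0+22,u0-22:u0+22];m=((r>55)&(r<125)).astype(np.uint8)
n,l,st,ce=cv2.connectedComponentsWithStats(m)
for i in range(1,n):
  if st[i,4]>20: print(st[i],ce[i]+[u0-22,v0-22],ray(c,*(ce[i]+[u0-22,v0-22]),.139))
E
```

```text
time_s: 29.45
position: [0.5604, -0.3145, 0.0904]
tool_rot: [-0.0, 0.52, 0.854, -0.0]
wrist_force: [-0.3, -0.8, -0.8]
opening: 0.0852
grip_force: 0.0
time_s: 30.12
position: [0.56, -0.3143, 0.2682]
tool_rot: [0.0, 0.52, 0.854, 0.0]
wrist_force: [0.9, -0.1, 0.0]
opening: 0.0854
grip_force: 0.0
time_s: 30.78
position: [0.5601, -0.3144, 0.2897]
tool_rot: [-0.001, 0.52, 0.854, -0.0]
wrist_force: [-0.6, -0.7, 0.3]
opening: 0.0856
grip_force: 0.0
30.7833 [ 0.56014281 -0.31442746  0.28965484] 0.08557860119521433
pred top 260.7944020724884 173.9175560333027
[  0   0  10  33 158] [242.40506329 160.10126582] [ 0.54011009 -0.31076119  0.139     ]
[ 19  15  14  18 111] [265.52252252 175.67567568] [ 0.5646816  -0.31400634  0.139     ]
[ 9 32 29  5 33] [261.87878788 186.48484848] [ 0.5664487  -0.32445082  0.139     ]
```

```bash
python3 - <<'E'
from h import *
import pickle
a,b=pickle.load(open('c0.pkl','rb'));d=cap('side')
for c in (b,d):
    g=cv2.cvtColor(c['color'],cv2.COLOR_RGB2GRAY);m=np.zeros_like(g);m[255:304,280:322]=(g[255:304,280:322]<55)
    ys,xs=np.nonzero(m);k=[xs[ys==y].mean().round(1) for y in(268,278,288,294)]
    print(len(xs),xs.min(),xs.max(),ys.min(),ys.max(),k)
E
```

```text
723 290 312 257 302 [np.float64(301.0), np.float64(300.0), np.float64(299.5), np.float64(298.5)]
718 290 312 258 303 [np.float64(300.8), np.float64(300.5), np.float64(299.5), np.float64(299.0)]
```

The side view shows the handle in the same pixels as at the start, so it is upright and home. Handing in.

```bash
python3 -c "
from plant import robot
print(robot.close_job())"
```

```text
the job is handed in; nothing more can be done
None
```

The adjuster is closed against its stop (the torque rose to only about 0.2 N m), the screwdriver is back upright and home in its block, and the job is handed in at about 31 s; the blade was within the slot's slack when lowered, so it went in without a search turn on the head.

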